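# Plug the orange battery pack into the sloping tester bay and switch it on

### The arm

A 6-joint arm with a two-finger parallel gripper is mounted at the origin on the work surface. World frame = base frame: x ahead of the robot, y to its left, z up, the work surface at z = 0. Lengths are in mm, angles in rad, forces in N, time in s.
With the tool pointing down it reaches from about 350 to 975 mm from the base axis. Payload 7.1 kg.
Tool frame: the origin (TCP) lies midway between the tips of the shut fingers; the grasp point (between the pads) lies 19 mm behind it; z points along the fingers, y is the line along which they close (so a half turn about z gives the same grasp; the last joint's range is limited). The gripper opens to 88 mm and grips with 3 to 60 N. Pads are 20 mm wide; open, the fingers measure 115 mm over their backs; the gripper's body (75 mm by 178 mm) begins 61 mm behind the grasp point.
Start: joints at [-1.128, 0.423, 1.63, -0, 1.089, -0.019], TCP at [278.489, -559.507, 222.675] pointing down, gripper open.
Joint ranges: [-3, 3], [-0.9, 2.11], [0.09, 2.58], [-1.31, 4.45], [0.11, 2.69], [-2.54, 2.54]. Speed limits (rad/s): [2.39, 2.39, 3.01, 3.14, 3.14, 3.14].

### API

Orientations are given as a rotation vector (axis times angle).
In Python, from workcell import get_obs, get_image, camera_params, close_job gives the robot as it stands.
- The arm moves only by the shell command python3 -m creep 'ROWS' [OPENING]. ROWS is a JSON object of lists of equal length, an entry for each row: "delta_pos": the shift along the tool's x, y, z in m, a list of three; "twist": the turn, a rotation vector about the tool's x, y, z in degrees, a list of three. A call has 1 to 20 rows; each row shifts and turns the commanded pose from where the row before left it, along the tool's axes as they then stand; what a row does not reach is not made up. A row lasts 1/12 s, in which the tool goes at most 41.7 mm and 7.16 degrees, less where a joint would pass 70% of its speed; a pose out of reach is approached as far as the arm can. A call with a gripper value outside its range is refused whole. OPENING is the opening, from 0 (shut) to 1 (fully open), set as the call begins (- or left out, the last holds). The fingers move at their own pace and stop on an object; the grip force is fixed at half the most. Time passes only in rows, so rows that do not move let the fingers close. It gives the time, the measured TCP pose, the force, the opening and the grip force at its end, in the units of the state.
- get_obs(): the state, without advancing time (a new reading comes with each control period).
- get_image(name): name is "side" or "top" or "wrist"; returns (picture, depth): 384x512x3 uint8, red, green, blue; 384x512 float32, mm along the optical axis (not along the pixel's ray), 0 where there is no reading.
- camera_params(name): a dict with "camera_matrix" (3x3 intrinsics, pixels), "extrinsics" (4x4, takes a point from camera to world coordinates). Camera axes: x right, y down, z forward; pixel columns grow to the right and rows downward; lengths in mm; the calibration is good to about 2 mm. The wrist camera is an equidistant fisheye: a pixel r from the principal point sees the ray r / f radians off the axis. A picture is of the moment at which its call begins: read the wrist's pose just before it. camera_params takes no time and is no camera call; for the wrist camera it gives the pose at the moment of the call.
- close_job(): hands the job in; it is judged then, once.
The state is a dict: "t": time; "qpos": joint angles; "qvel": joint speeds; "joint_torque": joint torques, N m; "ee_pos": TCP position; "orientation": TCP orientation; "ft_force": force on the tool from outside, world axes, zero at the start; "moment": the same for the moment, N m; "width": finger opening in mm; "grasp_force": force on a finger pad.
Only numpy, scipy, OpenCV 4.12 (cv2) and the standard library are available. Lean on these libraries where they do the work, as an engineer would, in place of code of your own. Each camera call takes 0.05 s, during which the arm holds its last target. There are 200 camera calls.

### The job

Plug the orange battery pack fully home into the sloping bay of the bench tester, so that its body sits flush on the bay's face. Then start the test by pushing the tester's red-knobbed lever all the way over towards the tester's back (the high side of the slope). Leave the green and the white pack standing where they are.

Things in the scene. Friction and masses are not known exactly. Their poses are not given: they have to be found in the camera images.
- pack_orange: battery pack, orange, 120 mm tall, about 0.45 kg, upright on a 4 mm thick blue mat. Origin: centre of the plug's lower end; z up. Black plug 44 (x) by 60 (y) mm from z = 0 to 40 mm, its lowest 12 mm tapering to 38 by 54; orange body 60 (x) by 76 (y) mm from z = 40 to 82; grey handle above. It fits either way round (half turn about z).
- orange_handle (a point): centre of the orange pack's handle bar, 112 mm above the pack's origin; axes as the pack's. The bar is flat-sided, 14 mm wide (x), 16 mm high, 72 mm long (y), on two posts 8 mm thick at y = -32 and +32 mm, with 22 mm free height under it
- pack_green: battery pack, the same in shape and size as the orange one, but with a green body; to be left alone
- pack_white: battery pack, the same in shape and size as the orange one, but with a white body; to be left alone
- socket_hole0 (a point): centre of the mouth of the tester's bay, a hole 47 (x) by 63 (y) mm, 46 mm deep, in a light grey block whose face slopes 30 degrees to the tester's front. z points out of the hole, 30 degrees from vertical; x up the slope to the rear; y level. The pack goes in along -z until its body rests on the face, its origin then at z = -40 mm
- tester: bench tester, 190 (x) by 270 (y) mm, fixed. Origin: on the table, 30 mm behind (+x) the bay mouth, whose centre is 112 mm high; x to its rear, -x its front, which looks to the robot's right. The bay's block has a face of 115 (x) by 130 (y) mm. Behind it a grey rear housing 125 mm high; the lever on a plinth at y = +135 mm, the end nearer the robot
- lever (a joint): the tester's lever: 0 leaning to the tester's front, 0.5 upright, 1.0 rad (the stop) leaning to its rear. Light friction; stays where it is left
- lever_tip (a point): centre of the red ball knob (26 mm across) at the end of the lever (10 mm thick steel, 80 mm from pivot to ball). Pivot at x = 0, y = +135, z = 82 mm of the tester; it swings in the tester's upright x-z plane
Not all that is in view belongs to the job. What is shaped like the pack_orange but pink or purple is not meant.

How it is judged (in metres and radians):
On the way, in this order (a step that is already met when the one before it is completed fails the run):
1. the orange pack is plugged fully home in the bay while the lever still leans to the front (z of pack_orange in the frame of socket_hole0 below -0.0365 m and x of pack_orange in the frame of socket_hole0 between -0.004 and 0.004 m and y of pack_orange in the frame of socket_hole0 between -0.004 and 0.004 m and angle between the z axis of pack_orange and the z axis of socket_hole0, either way round below 0.06 rad and angle between the y axis of pack_orange and the y axis of socket_hole0, either way round below 0.08 rad and value of joint lever below 0.4 rad), for 0.2 s.
2. the lever is pushed over to the tester's back (value of joint lever above 0.85 rad), for 0.1 s.
At the end, for the whole second after the job is handed in: Orange pack at rest in the bay, plug end at least 36.5 mm deep, centred within 4 mm, axis within 0.06 rad and long side within 0.08 rad of the hole's (either way round); lever past 0.85 rad; green and white packs upright (0.15 rad) and within 25 mm of their starts (z of pack_orange in the frame of socket_hole0 below -0.0365 m and x of pack_orange in the frame of socket_hole0 between -0.004 and 0.004 m and y of pack_orange in the frame of socket_hole0 between -0.004 and 0.004 m and angle between the z axis of pack_orange and the z axis of socket_hole0, either way round below 0.06 rad and angle between the y axis of pack_orange and the y axis of socket_hole0, either way round below 0.08 rad and value of joint lever above 0.85 rad and linear speed of pack_orange below 0.02 m/s and distance of each of pack_green, pack_white from where it was at the start of the episode below 0.025 m and angle between each of pack_green, pack_white's own z axis and vertical below 0.15 rad); the robot touches nothing.
It fails at once if the green or the white pack is shoved more than 25 mm or knocked over (distance of any of pack_green, pack_white from where it was at the start of the episode above 0.025 m or angle between any of pack_green, pack_white's own z axis and vertical above 0.35 rad).
It also fails if it takes over 58 s, if anything falls off the work surface, if the arm or the gripper's body presses on something with over 40 N, if the wrist force passes 120 N, or if a joint passes its speed limit or range.

## Working session

There is one attempt and no reset: what is moved stays moved. The work goes in short steps, Python scripts to look and compute and a shell command to move; the robot and the scene stay as the last step left them, time stands still between calls to the robot, and variables do not carry over. Pictures are saved under pics/ and viewed, at most 10 in all, crops included, and the job is handed in when it is done.

```bash
mkdir -p pics; ls
python3 - <<'E'
from workcell import *
import numpy as np,cv2
o=get_obs();print(o)
for n in("top","side"):
    im,d=get_image(n);np.savez(f'{n}0.npz',im=im,d=d);cv2.imwrite(f'pics/{n}0.png',im[:,:,::-1])
    p=camera_params(n);print(n,p)
p=camera_params("wrist");print(p)
E
```

```text
pics
{'t': 0.0, 'qpos': array([-1.12801832e+00,  4.23838855e-01,  1.63072385e+00, -1.28256861e-05,
        1.08857021e+00, -1.90065848e-02]), 'qvel': array([ 4.53170794e-05,  7.39900580e-04,  7.32042310e-04, -1.37685257e-03,
        1.01088053e-05, -2.82486526e-04]), 'joint_torque': array([-1.63515651e-03, -5.44631445e+01, -2.73674798e+01,  6.41983096e-02,
        2.26288178e-02, -1.39497829e-04]), 'ee_pos': array([ 278.23817948, -559.01293182,  221.88962943]), 'orientation': array([-3.05675718e+00, -7.18606675e-01,  5.26011156e-04]), 'ft_force': array([0.11402172, 0.77494803, 0.233338  ]), 'moment': array([-0.00704884,  0.05743959, -0.01874661]), 'grasp_force': 0.0, 'width': 87.81412009043511}
top {'camera_matrix': array([[486.9651287 ,   0.        , 258.83467662],
       [  0.        , 486.9651287 , 189.31025988],
       [  0.        ,   0.        ,   1.        ]]), 'extrinsics': array([[ 5.58529959e-03, -9.96283503e-01,  8.59533902e-02,
         3.10831762e+02],
       [-9.99959913e-01, -4.96294250e-03,  7.45261996e-03,
        -7.86981014e+01],
       [-6.99834059e-03, -8.5991569
[... 499 characters left out ...]
       [-6.85691364e-03, -8.16962582e-01, -5.76649913e-01,
         8.22560001e+02],
       [ 0.00000000e+00,  0.00000000e+00,  0.00000000e+00,
         1.00000000e+00]])}
{'camera_matrix': array([[297.31863964,   0.        , 252.57108441],
       [  0.        , 297.31863964, 191.29776501],
       [  0.        ,   0.        ,   1.        ]]), 'extrinsics': array([[ 4.46288382e-01, -8.56256903e-01, -2.60097668e-01,
         3.50356564e+02],
       [-8.94887468e-01, -4.27593226e-01, -1.27829784e-01,
        -5.23146006e+02],
       [-1.76086583e-03,  2.89807091e-01, -9.57083460e-01,
         3.84594077e+02],
       [ 0.00000000e+00,  0.00000000e+00,  0.00000000e+00,
         1.00000000e+00]])}
```

View pics/top0.png

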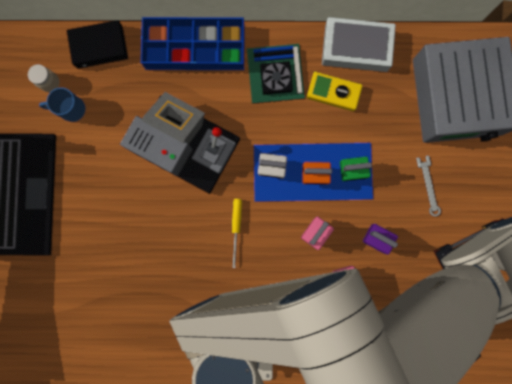

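View pics/side0.png

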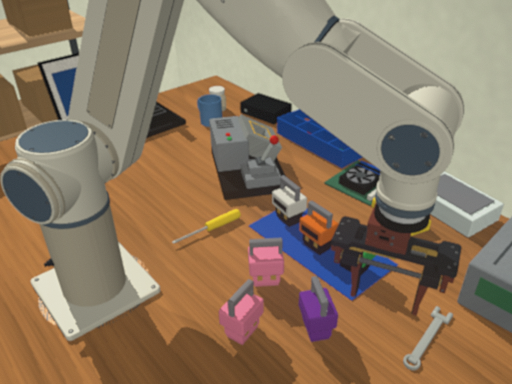

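Top view: the candidates are orange (317,172), white (272,165), green (355,168), pink (318,233) with a second pink partly hidden at (348,268), and purple (381,238). The only orange body is at (317,172) on the mat, so I choose that one. The tester's bay is at (176,113), the knob at (216,132), and the vented rear housing at (150,148).

```bash
cat > h.py <<'E'
import numpy as np,cv2
from workcell import *
from scipy.spatial.transform import Rotation as R
def cloud(n,d):
    p=camera_params(n);K=p["camera_matrix"];E=p["extrinsics"]
    v,u=np.mgrid[:d.shape[0],:d.shape[1]].astype(float)
    a=(u-K[0,2])/K[0,0];b=(v-K[1,2])/K[1,1]
    if n=="wrist":
        r=np.hypot(a,b)+1e-9;s=np.tan(r)/r;a=a*s;b=b*s
    P=np.stack([a*d,b*d,d],-1)@E[:3,:3].T+E[:3,3];P[d<=0]=np.nan
    return P
E
cat > m1.py <<'E'
from h import *
z=np.load('top0.npz');im,d=z['im'],z['d'];P=cloud("top",d)
hsv=cv2.cvtColor(im,cv2.COLOR_RGB2HSV)
def rep(nm,m):
    q=P[m];q=q[np.isfinite(q[:,0])]
    (c,s,a)=cv2.minAreaRect(q[:,:2].astype(np.float32));print(nm,len(q),'med',np.median(q,0).round(1),'rect',np.round(c,1),np.round(s,1),round(a,1),'z',np.percentile(q[:,2],[5,50,95]).round(1))
roi=np.zeros(d.shape,bool);roi[145:200,255:373]=1
for nm,lo in(('white',255),('orange',297),('green',336)):
    r=roi.copy();r[:,:lo]=0;r[:,lo+42:]=0
    rep(nm+' handle',r&(P[...,2]>108)&(P[...,2]<135)); rep(nm+' body',r&(P[...,2]>75)&(P[...,2]<96))
rep('mat',roi&(P[...,2]<12)&(hsv[...,0]>105)&(hsv[...,0]<125)&(hsv[...,1]>120))
red=(hsv[...,1]>170)&((hsv[...,0]<6)|(hsv[...,0]>174));red[:,:205]=0;red[:,230:]=0;red[:120]=0;red[145:]=0
rep('knob',red)
for (u,v) in[(176,113),(200,118),(165,97),(150,118),(190,130),(145,145),(140,130),(168,150),(222,180),(193,107),(172,99),(160,120),(180,125)]: print(u,v,P[v,u].round(1))
c=im[85:195,110:250];cv2.imwrite('pics/t1.png',cv2.resize(c,None,fx=5.5,fy=5.5,interpolation=cv2.INTER_CUBIC)[:600,:,::-1])
E
python3 m1.py
```

```text
white handle 145 med [ 496.2 -104.3  121.3] rect [ 496.6 -104.2] [71.6 13.7] 83.0 z [114.8 121.3 125.9]
white body 420 med [ 487.8 -103.7   83.8] rect [ 496.1 -104.2] [75.7 60.9] 83.3 z [78.7 83.8 88.7]
orange handle 143 med [ 475.  -226.5  122. ] rect [ 476.6 -229.5] [71.5 15. ] 90.0 z [116.6 122.  126.3]
orange body 444 med [ 468.6 -228.3   83.6] rect [ 476.2 -228.4] [73.4 60.7] 89.4 z [78.1 83.6 88.6]
green handle 146 med [ 489.1 -336.7  121.3] rect [ 489.1 -337.7] [14.2 72.4] 6.4 z [114.1 121.3 126.2]
green body 435 med [ 480.8 -334.9   83.7] rect [ 489.4 -337.7] [60.6 76.7] 8.0 z [78.6 83.7 88.5]
mat 4319 med [ 465.  -216.7    2.2] rect [ 487.8 -229.5] [163.1 346.7] 0.3 z [-2.9  2.2  7.4]
knob 83 med [577.5  46.  157.2] rect [593.1  50.8] [58.3 24.7] 21.2 z [ 25.3 157.2 164.9]
176 113 [644.3 167.9  79.9]
200 118 [628.   98.3  88.7]
165 97 [688.8 199.   85.9]
150 118 [617.7 229.6 130.1]
190 130 [585.9 120.3 125.5]
145 145 [544.  242.8 124.5]
140 130 [585.6 257.7 124. ]
168 150 [530.3 179.4 125.6]
222 180 [462.8  42.2  -7.3]
193 107 [660.4 119.1  85.1]
172 99 [684.  179.6  82.5]
160 120 [613.  202.8 127. ]
180 125 [601.2 149.2 118.4]
```

View pics/t1.png

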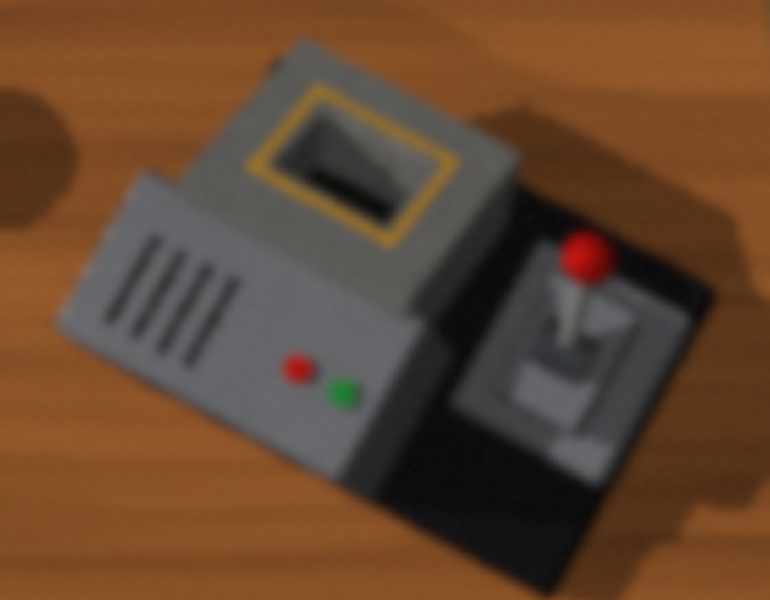

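The crop shows the yellow bay frame, corners at about (319,86), (458,160), (390,247) and (248,168). The red knob is at (587,257), leaning to the front. Next: fit the bay by casting rays onto its sloping plane, and get the orange bar's yaw.

```bash
cat > m2.py <<'E'
from h import *
z=np.load('top0.npz');im,d=z['im'],z['d'];P=cloud("top",d)
p=camera_params("top");K=p["camera_matrix"];E=p["extrinsics"]
hsv=cv2.cvtColor(im,cv2.COLOR_RGB2HSV)
m=(hsv[...,0]>14)&(hsv[...,0]<28)&(hsv[...,1]>110);m[:98]=0;m[133:]=0;m[:,:152]=0;m[:,196:]=0
n,l,st,_=cv2.connectedComponentsWithStats(m.astype(np.uint8),connectivity=8)
k=1+np.argmax(st[1:,4]);m=l==k;print('px',m.sum(),st[k])
v,u=np.nonzero(m);ray=np.stack([(u-K[0,2])/K[0,0],(v-K[1,2])/K[1,1],np.ones(len(u))],-1)@E[:3,:3].T;o=E[:3,3]
yaw=np.deg2rad(150);c=np.array([640,165,112.])
for i in range(12):
    xr=np.array([np.cos(yaw),np.sin(yaw),0]);Y=np.array([-xr[1],xr[0],0])
    Z=-.5*xr+np.array([0,0,np.cos(np.pi/6)]);X=np.cross(Y,Z)
    Q=o+ray*(((c-o)@Z)/(ray@Z))[:,None]
    ab=np.stack([(Q-c)@X,(Q-c)@Y],-1).astype(np.float32)
    cc,s,a=cv2.minAreaRect(ab)
    if s[0]>s[1]: a-=90
    a=(a+90)%180-90
    dy=np.deg2rad(a)
    c=c+cc[0]*X+cc[1]*Y;
    c=o+(c-o)*(o[2]-112)/(o[2]-c[2]);yaw+=dy/2
print('bay c',c.round(1),'yaw',np.rad2deg(yaw).round(2),'size',np.round(s,1),a)
T=c-30*xr;T=c+30*xr;T[2]=0;print('tester',T.round(1),'knob0',(T+135*Y+np.array([0,0,82])+80*(np.array([0,0,np.cos(.5)])-np.sin(.5)*xr)).round(1))
# plane depth check
L=(P-c);A=L@X;B=L@Y;f=(abs(A)<50)&(abs(B)<58)&~((abs(A)<30)&(abs(B)<40));f&=(P[...,2]>60)
h=(L@Z)[f];print('face resid',np.median(h),len(h)); g=np.linalg.lstsq(np.c_[A[f],B[f],np.ones(f.sum())],h,rcond=None)[0];print(g)
r=np.zeros(d.shape,bool);r[145:200,297:339]=1
q=P[r&(P[...,2]>112)&(P[...,2]<135)][:,:2];w,V=np.linalg.eigh(np.cov(q.T));print('bar',q.mean(0),'axis deg',np.rad2deg(np.arctan2(*V[::-1,1])),w)
E
python3 m2.py
```

```text
px 223 [155 101  38  29 223]
bay c [632.5 167.6 112. ] yaw 151.98 size [70.2 85.6] 0.0013781628804281354
tester [606.  181.7   0. ] knob0 [576.4  44.5 152.2]
face resid -2.0625786620956417 698
[ 3.07828808e-03 -8.41415867e-04 -2.14440428e+00]
bar [ 475.73191658 -227.95957793] axis deg 88.92105026498533 [ 18.10010263 441.8987899 ]
```

Bay centre is (632.5, 167.6, 112) with yaw 152°. It predicts the knob at (576, 45, 152), which agrees with the measured one. The orange bar is at (476, -228.5) with its axis at about 89°. I start moving now: turn, then travel above the pack at the same height.

```bash
cat >> h.py <<'E'
def go(pos,Rt,o=None):
    "tool-frame shift (mm) after turning, and turn (deg)"
    o=o or get_obs();R0=R.from_rotvec(o["orientation"])
    tw=(R0.inv()*Rt).as_rotvec(degrees=True)
    print('twist',tw.round(2),'then shift',Rt.inv().apply(np.array(pos)-o["ee_pos"]).round(1),'unrotated shift',R0.inv().apply(np.array(pos)-o["ee_pos"]).round(1))
def down(a): # tool y at world angle a deg, z down
    a=np.deg2rad(a);y=np.array([np.cos(a),np.sin(a),0]);z=np.array([0,0,-1.]);return R.from_matrix(np.c_[np.cross(y,z),y,z])
def bay(c,yaw): # tool for bay: z=-Z, y=-X
    w=np.deg2rad(yaw);xr=np.array([np.cos(w),np.sin(w),0]);Z=-.5*xr+[0,0,np.sqrt(.75)];Y=np.array([-xr[1],xr[0],0]);X=np.cross(Y,Z)
    return R.from_matrix(np.c_[np.cross(-X,-Z),-X,-Z]),X,Y,Z
E
python3 -c "
from h import *
go([476,-228.5,222],down(-1))"
python3 -m creep '{"delta_pos":[[0,0,0],[0,0,0],[0,0,0],[0,0,0],[0,0,0],[0,0,0],[0,0,0],[0,0,0],[0,0,0],[0,0,0],[0,0,0],[0,0,0],[0,0,0],[0,0,0]],"twist":[[0,0,-2],[0,0,-4],[0,0,-5],[0,0,-5],[0,0,-5],[0,0,-5],[0,0,-5],[0,0,-5],[0,0,-5],[0,0,-5],[0,0,-5],[0,0,-5],[0,0,-4.5],[0,0,-2]]}' 1
python3 -c "
from h import *
go([476,-228.5,222],down(-1))"
```

```text
twist [-7.000e-02 -4.000e-02 -6.254e+01] then shift [334.  191.9  -0. ] unrotated shift [ 3.243e+02 -2.078e+02  3.000e-01]
t: 1.27
ee_pos: [278.3, -559.2, 222.2]
orientation: [-2.236, -2.205, -0.0]
ft_force: [0.9, -0.5, 0.5]
width: 88.4
grasp_force: 0.0
twist [-0.03 -0.05  0.19] then shift [3.341e+02 1.919e+02 2.000e-01] unrotated shift [333.5 193.    0.4]
```

```bash
python3 -m creep '{"delta_pos":[[0.006,0.003,0],[0.014,0.008,0],[0.019,0.011,0],[0.02,0.012,0],[0.02,0.012,0],[0.02,0.012,0],[0.02,0.012,0],[0.02,0.012,0],[0.02,0.012,0],[0.02,0.012,0],[0.02,0.012,0],[0.02,0.012,0],[0.02,0.012,0],[0.02,0.012,0],[0.02,0.011,0],[0.02,0.01,0],[0.019,0.008,0],[0.014,0.006,0],[0.006,0.004,0],[0,0,0]],"twist":[[0,0,0],[0,0,0],[0,0,0],[0,0,0],[0,0,0],[0,0,0],[0,0,0],[0,0,0],[0,0,0],[0,0,0],[0,0,0],[0,0,0],[0,0,0],[0,0,0],[0,0,0],[0,0,0],[0,0,0],[0,0,0],[0,0,0],[0,0,0]]}'
python3 - <<'E'
from h import *
go([476,-228.5,222],down(-1))
im,d=get_image("wrist");np.savez('w1.npz',im=im,d=d)
cv2.imwrite('pics/w1.png',im[:,:,::-1])
P=cloud("wrist",d)
hsv=cv2.cvtColor(im,cv2.COLOR_RGB2HSV)
m=(abs(P[...,0]-476)<45)&(abs(P[...,1]+228.5)<42)&(P[...,2]>112)&(P[...,2]<135)
q=P[m];w,V=np.linalg.eigh(np.cov(q[:,:2].T));print(len(q),q.mean(0).round(1),np.rad2deg(np.arctan2(*V[::-1,1])),cv2.minAreaRect(q[:,:2].astype(np.float32)))
b=(P[...,2]>60)&(P[...,2]<100)&(hsv[...,0]<18)&(hsv[...,0]>4)&(hsv[...,1]>150);print('orange body',b.sum(),P[b].mean(0).round(1) if b.any() else '')
E
```

```text
t: 2.93
ee_pos: [478.0, -223.2, 222.6]
orientation: [-2.24, -2.203, -0.0]
ft_force: [-0.5, 0.1, -0.7]
width: 87.7
grasp_force: 0.0
twist [-0.01 -0.02  0.05] then shift [-5.4 -1.9  0.6] unrotated shift [-5.4 -1.9  0.6]
1128 [ 479.4 -228.   123.9] 89.39541984591189 ((479.20281982421875, -230.44544982910156), (71.88309478759766, 13.865158081054688), 89.41853332519531)
orange body 2881 [ 479.1 -225.3   85.5]
```

View pics/w1.png

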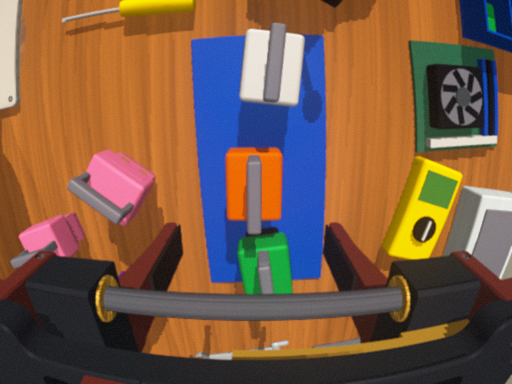

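The wrist view shows the orange pack at (254,185) with its grey bar centred between the open fingers. White is at (273,70) and green at (264,265), both clear along the bar line. The wrist depth gives the bar at (479, -230, 124 top) with axis 89.4°. I descend to TCP (478.5, -229.5, 97).

```bash
python3 -m creep '{"delta_pos":[[-0.0015,0,0.004],[-0.0025,0,0.009],[-0.0025,0.0005,0.012],[0,0,0.014],[0,0,0.014],[0,0,0.014],[0,0,0.014],[0,0,0.014],[0,0,0.012],[0,0,0.009],[0,0,0.006],[0,0,0.0035],[0,0,0],[0,0,0]],"twist":[[0,0,0],[0,0,0],[0,0,0],[0,0,0],[0,0,0],[0,0,0],[0,0,0],[0,0,0],[0,0,0],[0,0,0],[0,0,0],[0,0,0],[0,0,0],[0,0,0]]}'
python3 -m creep '{"delta_pos":[[0,0,0],[0,0,0],[0,0,0],[0,0,0],[0,0,0],[0,0,0],[0,0,0],[0,0,0],[0,0,0],[0,0,0]],"twist":[[0,0,0],[0,0,0],[0,0,0],[0,0,0],[0,0,0],[0,0,0],[0,0,0],[0,0,0],[0,0,0],[0,0,0]]}' 0
```

```text
t: 4.15
ee_pos: [478.1, -231.8, 97.2]
orientation: [2.242, 2.201, 0.0]
ft_force: [0.2, 1.3, -0.3]
width: 87.7
grasp_force: 0.0
t: 4.98
ee_pos: [478.0, -231.6, 97.2]
orientation: [-2.241, -2.201, 0.0]
ft_force: [-0.2, 0.8, -0.8]
width: 24.8
grasp_force: 0.0
```

```bash
python3 -m creep '{"delta_pos":[[0,0,0],[0,0,0],[0,0,0],[0,0,0],[0,0,0]],"twist":[[0,0,0],[0,0,0],[0,0,0],[0,0,0],[0,0,0]]}' 0
python3 -m creep '{"delta_pos":[[0,0,-0.004],[0,0,-0.01],[0,0,-0.016],[0,0,-0.02],[0,0,-0.02],[0,0,-0.02],[0,0,-0.02],[0,0,-0.02],[0,0,-0.02],[0,0,-0.016],[0,0,-0.01],[0,0,-0.004],[0,0,0]],"twist":[[0,0,0],[0,0,0],[0,0,0],[0,0,0],[0,0,0],[0,0,0],[0,0,0],[0,0,0],[0,0,0],[0,0,0],[0,0,0],[0,0,0],[0,0,0]]}' 0
python3 - <<'E'
from h import *
c=np.array([632.5,167.6,112]);Rb,X,Y,Z=bay(c,152)
go(c+Z*(53+130),Rb);print(c+Z*183,get_obs()['qpos'].round(2))
im,d=get_image("wrist");np.savez('w2.npz',im=im,d=d)
o=get_obs();P=cloud("wrist",d);Rt=R.from_rotvec(o['orientation'])
L=(P-o['ee_pos'])@Rt.as_matrix();hsv=cv2.cvtColor(im,cv2.COLOR_RGB2HSV)
b=(hsv[...,0]<18)&(hsv[...,0]>4)&(hsv[...,1]>180)&(abs(L[...,0])<60)&(abs(L[...,1])<50)&(L[...,2]>0)&(L[...,2]<60)
q=L[b];print(len(q),np.percentile(q,[1,10,50,90,99],axis=0).round(1)); t=q[q[:,2]<17];print(cv2.minAreaRect(t[:,:2].astype(np.float32)))
E
```

```text
t: 5.4
ee_pos: [478.0, -231.6, 97.1]
orientation: [2.241, 2.201, 0.0]
ft_force: [0.8, -0.2, -0.5]
width: 14.3
grasp_force: 30.0
t: 6.48
ee_pos: [478.1, -231.6, 278.0]
orientation: [2.241, 2.2, 0.001]
ft_force: [-0.9, 0.0, -4.0]
width: 13.5
grasp_force: 30.0
twist [29.51  7.07 26.33] then shift [425.   38.8 -13.7] unrotated shift [360.5 228.7   7.6]
[713.28970475 124.64335201 270.48264889] [-0.47  0.22  1.78  0.    1.14 -0.46]
5305 [[-18.3 -28.6   9.2]
 [ -1.7 -24.8  10. ]
 [ 24.9   0.1  11. ]
 [ 39.6  25.5  23.3]
 [ 39.9  29.1  42.6]]
((6.504142761230469, 0.4467296600341797), (60.0311393737793, 67.31269836425781), 89.50391387939453)
```

Bar gripped at 14 mm with 30 N, and the load of about 4 N is right. The pack sits about +1.7 mm along tool x. Now turn to the bay's attitude, then travel.

```bash
python3 -m creep '{"delta_pos":[[0,0,0],[0,0,0],[0,0,0],[0,0,0],[0,0,0],[0,0,0],[0,0,0],[0,0,0],[0,0,0],[0,0,0],[0,0,0],[0,0,0]],"twist":[[1.475,0.354,1.316],[2.95,0.707,2.633],[2.95,0.707,2.633],[2.95,0.707,2.633],[2.95,0.707,2.633],[2.95,0.707,2.633],[2.95,0.707,2.633],[2.95,0.707,2.633],[2.95,0.707,2.633],[2.95,0.707,2.633],[1.475,0.354,1.316],[0,0,0]]}' 0
python3 - <<'E'
from h import *
c=np.array([632.5,167.6,112]);Rb,X,Y,Z=bay(c,152)
go(c+Z*(53+130),Rb)
E
```

```text
t: 7.53
ee_pos: [478.0, -231.8, 274.7]
orientation: [-2.285, -1.371, 0.371]
ft_force: [-0.4, 0.2, -4.4]
width: 13.8
grasp_force: 30.0
twist [-0.28 -0.02 -0.06] then shift [425.2  37.1 -16.6] unrotated shift [425.2  36.6 -16.7]
```

```bash
python3 -m creep '{"delta_pos":[[0.006,0,0],[0.014,0.002,0],[0.024,0.002,-0.001],[0.024,0.002,-0.001],[0.024,0.002,-0.001],[0.024,0.002,-0.001],[0.024,0.002,-0.001],[0.024,0.002,-0.001],[0.024,0.002,-0.001],[0.024,0.002,-0.001],[0.024,0.002,-0.001],[0.024,0.002,-0.001],[0.024,0.002,-0.001],[0.024,0.002,-0.001],[0.024,0.002,-0.001],[0.024,0.002,-0.001],[0.024,0.002,-0.001],[0.024,0.002,-0.001],[0.014,0.003,0],[0.006,0,0]],"twist":[[0,0,0],[0,0,0],[0,0,0],[0,0,0],[0,0,0],[0,0,0],[0,0,0],[0,0,0],[0,0,0],[0,0,0],[0,0,0],[0,0,0],[0,0,0],[0,0,0],[0,0,0],[0,0,0],[0,0,0],[0,0,0],[0,0,0],[0,0,0]]}' 0
python3 -m creep '{"delta_pos":[[0,0,0],[0,0,0],[0,0,0],[0,0,0]],"twist":[[0,0,0],[0,0,0],[0,0,0],[0,0,0]]}' 0
cat > m3.py <<'E'
from h import *
import sys
t=sys.argv[1]
c=np.array([632.5,167.6,112]);Rb,X,Y,Z=bay(c,152)
o=get_obs();print(o['ee_pos'].round(1),o['qpos'].round(2));go(c+Z*(53+130),Rb,o)
L=(o['ee_pos']-c);print('TCP in hole',(L@X).round(1),(L@Y).round(1),(L@Z).round(1))
im,d=get_image("wrist");np.savez(f'{t}.npz',im=im,d=d);cv2.imwrite(f'pics/{t}.png',im[:,:,::-1])
ims,ds=get_image("side");it,dt=get_image("top");np.savez(f'{t}s.npz',ims=ims,ds=ds,it=it,dt=dt)
cv2.imwrite(f'pics/{t}c.png',np.hstack([cv2.resize(ims[70:230,170:350],None,fx=2.2,fy=2.2),cv2.resize(it[60:220,110:290],None,fx=2.2,fy=2.2)])[:,:,::-1])
E
python3 m3.py w3
```

```text
t: 9.2
ee_pos: [712.6, 127.6, 271.9]
orientation: [-2.285, -1.378, 0.369]
ft_force: [-0.7, -0.5, -4.3]
width: 14.0
grasp_force: 30.0
t: 9.53
ee_pos: [712.0, 123.1, 272.8]
orientation: [-2.288, -1.373, 0.369]
ft_force: [-0.1, 0.1, -4.0]
width: 13.7
grasp_force: 30.0
[712.  123.1 272.8] [0.05 0.77 1.01 0.27 1.82 0.54]
twist [-0.06 -0.01 -0.05] then shift [2.  1.5 1.8] unrotated shift [2.  1.5 1.8]
TCP in hole 1.5 2.0 184.8
```

View pics/w3.png

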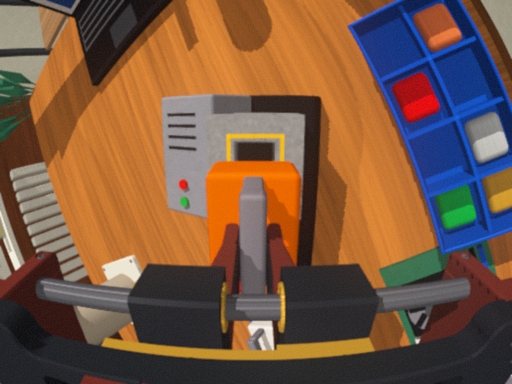

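View pics/w3c.png

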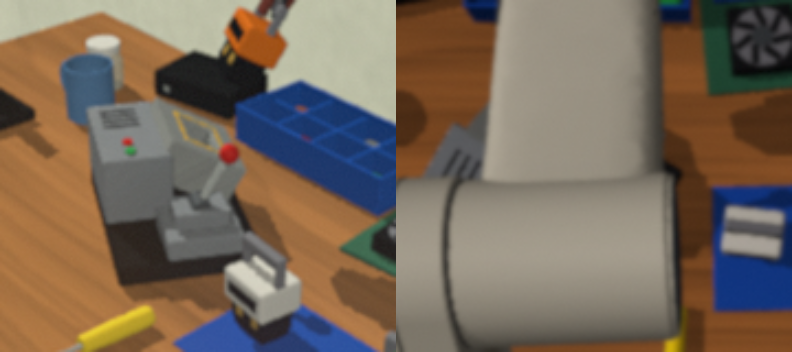

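The wrist view shows the pack held straight, body (207–299, 162 at its far edge), over the yellow frame (227–284, top 133). In the side view the bay is clear below and the lever is still forward. I refine the offset with rays onto the bay plane and the body's top plane.

```bash
cat > m4.py <<'E'
from h import *
z=np.load('w3.npz');im,d=z['im'],z['d'];o=get_obs();p=camera_params("wrist");K=p["camera_matrix"];E=p["extrinsics"]
hsv=cv2.cvtColor(im,cv2.COLOR_RGB2HSV);Rt=R.from_rotvec(o['orientation']).as_matrix()
def plane(m,h): # rays on tool-plane z=h, in tool coords
    v,u=np.nonzero(m);a=(u-K[0,2])/K[0,0];b=(v-K[1,2])/K[1,1];r=np.hypot(a,b);s=np.tan(r)/r
    ray=np.stack([a*s,b*s,np.ones(len(a))],-1)@E[:3,:3].T@Rt;oc=(E[:3,3]-o['ee_pos'])@Rt
    return oc+ray*((h-oc[2])/ray[:,2])[:,None]
H=hsv[...,0].astype(int);S=hsv[...,1]
box=np.zeros(H.shape,bool);box[126:168,218:292]=1
y=plane(box&(H>17)&(H<32)&(S>140)&(hsv[...,2]>90),184.8)
b=np.zeros(H.shape,bool);b[155:230,200:305]=1
g=plane(b&(H<16)&(H>3)&(S>200)&(hsv[...,2]>60),11)
for n,q in(('yellow',y),('orange',g)):
    print(n,len(q),np.percentile(q[:,:2],[.5,50,99.5],axis=0).round(1))
side=y[y[:,0]<33] if (y[:,0]<33).any() else y
print('hole: sides by row'); 
for lo in range(15,50,4):
    k=y[(y[:,0]>=lo)&(y[:,0]<lo+4)]
    if len(k): 
        l=k[k[:,1]<0,1];r=k[k[:,1]>0,1];print(lo,len(k),l.min().round(1),l.max().round(1) if len(l) else'',r.min().round(1),r.max().round(1))
for lo in range(0,42,6):
    k=g[(g[:,0]>=lo)&(g[:,0]<lo+6)]
    if len(k):print('o',lo,k[:,1].min().round(1),k[:,1].max().round(1))
for c in range(-28,29,8):
    k=g[abs(g[:,1]-c)<4];kk=y[abs(y[:,1]-c)<4]
    print('col',c,'orange max x',k[:,0].max().round(1) if len(k) else'','yellow x',(kk[:,0].min().round(1),kk[:,0].max().round(1)) if len(kk) else '')
P=(cloud("wrist",d)-o['ee_pos'])@Rt
f=(P[...,2]>150)&(P[...,2]<215);f[:110]=0;f[170:]=0;f[:,:215]=0;f[:,300:]=0
print('face depth z in tool',np.percentile(P[f][:,2],[10,50,90]))
E
python3 m4.py
```

```text
yellow 400 [[ 14.1 -31.2]
 [ 41.6   3.3]
 [ 45.3  36.1]]
orange 4625 [[  2.7 -28.5]
 [ 28.1   1.9]
 [ 46.8  28.8]]
hole: sides by row
15 28 -30.5 -26.8 32.5 36.2
19 28 -30.4 -26.8 32.4 36.1
23 22 -30.3 -26.8 32.3 36.0
27 24 -30.3 -27.9 32.3 35.9
31 25 -30.2 -27.8 32.2 35.8
35 19 -30.1 -27.8 32.2 35.7
39 130 -31.3 -0.8 0.4 35.6
43 115 -30.0 -0.8 0.4 35.6
o 0 -29.4 29.8
o 6 -29.2 29.6
o 12 -28.2 28.9
o 18 -28.6 28.9
o 24 -28.3 28.6
o 30 -28.6 28.9
o 36 -27.8 28.1
col -28 orange max x 43.2 yellow x (np.float64(12.9), np.float64(45.2))
col -20 orange max x 46.2 yellow x (np.float64(41.6), np.float64(45.2))
col -12 orange max x 46.8 yellow x (np.float64(41.6), np.float64(45.1))
col -4 orange max x 46.8 yellow x (np.float64(41.6), np.float64(45.1))
col 4 orange max x 47.4 yellow x (np.float64(41.6), np.float64(45.1))
col 12 orange max x 47.4 yellow x (np.float64(41.6), np.float64(45.2))
col 20 orange max x 46.3 yellow x (np.float64(41.6), np.float64(45.3))
col 28 orange max x 43.8 yellow x (np.float64(41.7), np.float64(45.3))
face depth z in tool [182.6846608  183.76895905 185.06633079]
```

Relative to the pack, the hole lies at about (+2.1, +2.4) mm in tool x/y by the wrist camera and (+0.3, +1.3) by the top one. Both are within the taper's capture. I go in 80 mm with a (1.5, 2.0) shift, then look again.

```bash
python3 -m creep '{"delta_pos":[[0.0005,0.001,0.003],[0.0005,0.001,0.007],[0.0005,0,0.01],[0,0,0.01],[0,0,0.01],[0,0,0.01],[0,0,0.01],[0,0,0.009],[0,0,0.006],[0,0,0.004],[0,0,0.001],[0,0,0],[0,0,0],[0,0,0]],"twist":[[0,0,0],[0,0,0],[0,0,0],[0,0,0],[0,0,0],[0,0,0],[0,0,0],[0,0,0],[0,0,0],[0,0,0],[0,0,0],[0,0,0],[0,0,0],[0,0,0]]}' 0
python3 m3.py w4
sed -i "s/w3.npz/w4.npz/;s/184.8)/105)/;s/box\[126:168,218:292\]/box[80:215,180:330]/;s/>150)&/>80)\&/;s/<215)/<130)/;s/range(15,50,4)/range(-10,70,4)/" m4.py; python3 m4.py | grep -v '^o '
```

```text
t: 10.85
ee_pos: [679.7, 143.2, 202.8]
orientation: [-2.287, -1.374, 0.368]
ft_force: [0.1, -0.3, -4.6]
width: 13.9
grasp_force: 30.0
[679.7 143.2 202.8] [0.07 0.77 1.16 0.27 1.66 0.52]
twist [-0.   -0.04  0.01] then shift [ -0.6  -0.6 -77.8] unrotated shift [ -0.6  -0.6 -77.8]
TCP in hole -0.6 -0.6 105.2
yellow 471 [[ 28.5 -33.4]
 [ 39.7   1.2]
 [ 42.5  34.3]]
orange 4608 [[  2.7 -28.2]
 [ 28.1   1.3]
 [ 46.7  28.6]]
hole: sides by row
26 16 -32.8 -30.0 30.6 34.4
30 36 -32.7 -29.9 30.5 34.3
34 46 -32.6 -28.9 30.4 34.2
38 300 -33.5 -0.6 0.3 34.1
42 73 -32.4 -0.6 0.3 33.1
col -28 orange max x 43.1 yellow x (np.float64(28.5), np.float64(42.4))
col -20 orange max x 46.8 yellow x (np.float64(38.6), np.float64(42.4))
col -12 orange max x 46.8 yellow x (np.float64(38.6), np.float64(42.3))
col -4 orange max x 46.7 yellow x (np.float64(38.6), np.float64(42.3))
col 4 orange max x 46.8 yellow x (np.float64(38.6), np.float64(42.3))
col 12 orange max x 46.8 yellow x (np.float64(38.6), np.float64(42.3))
col 20 orange max x 46.2 yellow x (np.float64(38.7), np.float64(42.4))
col 28 orange max x 43.8 yellow x (np.float64(28.6), np.float64(42.5))
face depth z in tool [103.15331004 104.11796815 105.26507253]
```

View pics/w4.png

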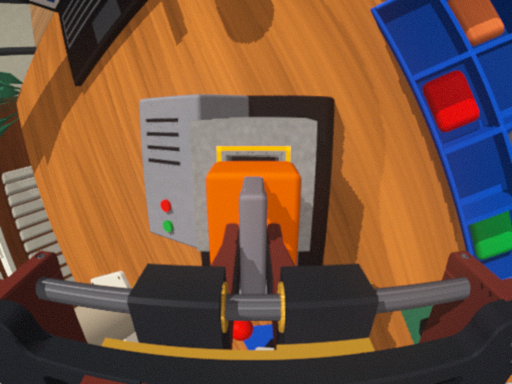

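At close range the hole is centred at tool (1.0, 0.8) and the pack at (1.8, 0.25). I shift (-0.6, +0.5) and start inserting gently.

```bash
python3 -m creep '{"delta_pos":[[-0.0006,0.0005,0.002],[0,0,0.003],[0,0,0.003],[0,0,0.003],[0,0,0.003],[0,0,0.003],[0,0,0.003],[0,0,0.003],[0,0,0.003],[0,0,0.003],[0,0,0.001],[0,0,0]],"twist":[[0,0,0],[0,0,0],[0,0,0],[0,0,0],[0,0,0],[0,0,0],[0,0,0],[0,0,0],[0,0,0],[0,0,0],[0,0,0],[0,0,0]]}' 0
cat > s.py <<'E'
from h import *
c=np.array([632.5,167.6,112]);Rb,X,Y,Z=bay(c,152);o=get_obs();L=o['ee_pos']-c
Rt=R.from_rotvec(o['orientation']);print('hole xyz',(L@X).round(1),(L@Y).round(1),(L@Z).round(1),'F tool',Rt.inv().apply(o['ft_force']).round(1),'M',Rt.inv().apply(o['moment']).round(2))
E
python3 s.py
```

```text
t: 12.0
ee_pos: [665.7, 149.8, 175.7]
orientation: [-2.286, -1.374, 0.37]
ft_force: [-0.5, 0.1, -4.9]
width: 14.0
grasp_force: 30.0
hole xyz -0.8 0.2 74.0 F tool [-0.2  2.1  4.5] M [-0.7  -0.02  0.01]
```

19 mm in with no contact force, so I go on home.

```bash
python3 -m creep '{"delta_pos":[[0,0,0.002],[0,0,0.003],[0,0,0.003],[0,0,0.003],[0,0,0.003],[0,0,0.003],[0,0,0.002],[0,0,0.001],[0,0,0.0005],[0,0,0]],"twist":[[0,0,0],[0,0,0],[0,0,0],[0,0,0],[0,0,0],[0,0,0],[0,0,0],[0,0,0],[0,0,0],[0,0,0]]}' 0
python3 s.py
python3 -m creep '{"delta_pos":[[0,0,0.0005],[0,0,0.0005],[0,0,0.0005],[0,0,0.0005],[0,0,0]],"twist":[[0,0,0],[0,0,0],[0,0,0],[0,0,0],[0,0,0]]}' 0
python3 s.py
```

```text
t: 12.83
ee_pos: [657.0, 154.5, 158.3]
orientation: [-2.287, -1.374, 0.369]
ft_force: [0.2, 0.0, -3.5]
width: 13.5
grasp_force: 30.0
hole xyz -0.9 0.1 54.0 F tool [0.1 1.9 3. ] M [-0.72 -0.02 -0.02]
t: 13.25
ee_pos: [657.2, 154.5, 158.0]
orientation: [-2.288, -1.375, 0.366]
ft_force: [3.6, -3.3, 3.4]
width: 13.6
grasp_force: 30.0
hole xyz -1.2 -0.0 53.8 F tool [-1.2  2.4 -5.3] M [-0.47 -0.28  0.01]
```

Contact at about 53.8, where the body should meet the face (53 ± 1). I press a little more, then check the fit.

```bash
python3 -m creep '{"delta_pos":[[0,0,0.0007],[0,0,0.0007],[0,0,0.0007],[0,0,0.0007],[0,0,0]],"twist":[[0,0,0],[0,0,0],[0,0,0],[0,0,0],[0,0,0]]}' 0
python3 s.py; python3 m3.py w5; sed -i "s/w4.npz/w5.npz/" m4.py; python3 m4.py|tail -1
```

```text
t: 13.67
ee_pos: [657.3, 154.4, 157.7]
orientation: [-2.29, -1.376, 0.363]
ft_force: [6.8, -7.8, 13.9]
width: 13.6
grasp_force: 30.0
hole xyz -1.5 -0.0 53.6 F tool [ -3.6   1.5 -16.8] M [-0.24 -0.68 -0.  ]
[657.3 154.4 157.7] [0.09 0.78 1.25 0.28 1.56 0.51]
twist [ 0.23 -0.15  0.04] then shift [  -0.    -1.5 -129.4] unrotated shift [   0.3   -1.  -129.4]
TCP in hole -1.5 -0.0 53.6
face depth z in tool [ 88.50437729 114.85469389 128.02982236]
```

View pics/w5c.png

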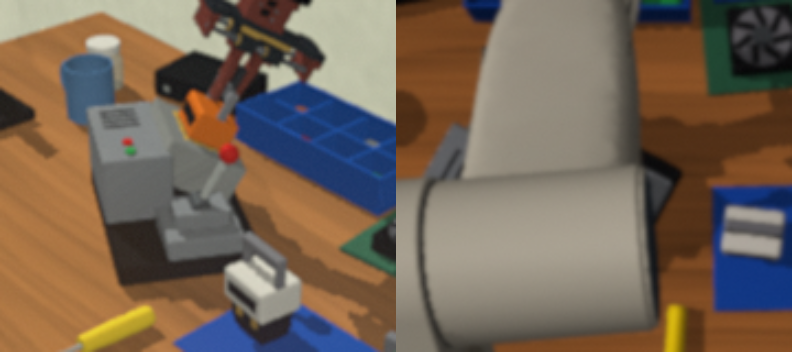

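The side view shows the orange body flush on the bay face at (208,118), with the lever still forward. I release and back out.

```bash
python3 -m creep '{"delta_pos":[[0,0,0],[0,0,0],[0,0,0],[0,0,0],[0,0,0],[0,0,0]],"twist":[[0,0,0],[0,0,0],[0,0,0],[0,0,0],[0,0,0],[0,0,0]]}' 0.5
python3 s.py
python3 -m creep '{"delta_pos":[[0,0,-0.003],[0,0,-0.007],[0,0,-0.012],[0,0,-0.016],[0,0,-0.02],[0,0,-0.02],[0,0,-0.02],[0,0,-0.016],[0,0,-0.01],[0,0,-0.006],[0,0,0],[0,0,0]],"twist":[[0,0,0],[0,0,0],[0,0,0],[0,0,0],[0,0,0],[0,0,0],[0,0,0],[0,0,0],[0,0,0],[0,0,0],[0,0,0],[0,0,0]]}' 0
python3 s.py
python3 - <<'E'
from h import *
c=np.array([632.5,167.6,112]);Rb,X,Y,Z=bay(c,152)
im,d=get_image("wrist");P=cloud("wrist",d)-c;hsv=cv2.cvtColor(im,cv2.COLOR_RGB2HSV)
np.savez('w6.npz',im=im,d=d);cv2.imwrite('pics/w6.png',im[:,:,::-1])
Q=np.stack([P@X,P@Y,P@Z],-1)
g=(abs(Q[...,0])<50)&(abs(Q[...,1])<60)
m=g&(Q[...,2]>60)&(Q[...,2]<90);q=Q[m];print('bar',len(q),q.mean(0),cv2.minAreaRect(q[:,:2].astype(np.float32)))
m=g&(Q[...,2]>35)&(Q[...,2]<50)&(hsv[...,1]>150);q=Q[m];print('body top',len(q),np.median(q[:,2]),cv2.minAreaRect(q[:,:2].astype(np.float32)))
m=g&(abs(Q[...,2])<10)&((abs(Q[...,1])>45)|(abs(Q[...,0])>42));print('face',m.sum(),np.median(Q[m][:,2]))
E
```

```text
t: 14.32
ee_pos: [654.5, 155.8, 153.8]
orientation: [-2.286, -1.374, 0.37]
ft_force: [0.8, 0.1, -0.6]
width: 43.7
grasp_force: 0.0
hole xyz -0.7 0.1 48.7 F tool [0.4 0.8 0.2] M [-0.3  -0.03 -0.  ]
t: 15.32
ee_pos: [712.2, 125.0, 266.3]
orientation: [-2.287, -1.374, 0.37]
ft_force: [-0.8, 0.4, -0.5]
width: 0.4
grasp_force: 0.0
hole xyz -1.1 0.2 178.8 F tool [-0.  -0.5  0.9] M [-0.23  0.04  0.04]
bar 1126 [-1.06498734 -5.07059624 79.67996852] ((-1.2154960632324219, -2.6619186401367188), (70.45850372314453, 13.443037986755371), 89.81090545654297)
body top 2944 42.233364121970524 ((-1.0185260772705078, -2.7582550048828125), (60.07670593261719, 74.80538940429688), 0.20105378329753876)
face 2667 0.49290593727684257
```

Body top stands 41.8 mm above the face (42 nominal), so the pack is flush, and it is aligned within 0.2°. Next is the lever: tool upright, fingers shut, pushing from the front side of the knob.

```bash
python3 -m creep '{"delta_pos":[[0,0,0],[0,0,0],[0,0,0],[0,0,0],[0,0,0],[0,0,0],[0,0,0],[0,0,0],[0,0,0]],"twist":[[-2,0,0],[-4,0,0],[-4,0,0],[-4,0,0],[-4,0,0],[-4,0,0],[-4,0,0],[-4,0,0],[0,0,0]]}' 0
cat > l.py <<'E'
from h import *
T=np.array([606,181.7,0]);w=np.deg2rad(152);xr=np.array([np.cos(w),np.sin(w),0]);Y=np.array([-xr[1],xr[0],0])
o=get_obs();Rd=down(-28);L=o['ee_pos']-T
print('TCP in tester',(L@xr).round(1),(L@Y).round(1),L[2].round(1),'F',o['ft_force'].round(1))
for x,z in((-85,230),(-85,140),(12,140)): go(T+135*Y+x*xr+[0,0,z],Rd,o)
it,_=get_image("top");h=cv2.cvtColor(it,cv2.COLOR_RGB2HSV)
ims,_=get_image("side");cv2.imwrite('pics/last.png',cv2.resize(ims[60:260,160:360],None,fx=2.5,fy=2.5)[:,:,::-1])
E
python3 l.py
```

```text
t: 16.12
ee_pos: [710.0, 126.5, 266.3]
orientation: [-2.691, -1.621, 0.002]
ft_force: [0.7, 0.3, 0.2]
width: 0.7
grasp_force: 0.0
TCP in tester -117.8 -0.1 266.3 F [0.7 0.3 0.2]
twist [-0.04  0.05  0.13] then shift [-135.1  -32.8   36.3] unrotated shift [-135.   -33.1   36.4]
twist [-0.04  0.05  0.13] then shift [-135.1  -32.8  126.3] unrotated shift [-134.9  -33.   126.4]
twist [-0.04  0.05  0.13] then shift [-135.1 -129.8  126.3] unrotated shift [-134.6 -130.   126.5]
```

```bash
python3 -m creep '{"delta_pos":[[-0.005,0,0],[-0.01,-0.003,0],[-0.015,-0.004,0],[-0.015,-0.004,0],[-0.015,-0.004,0],[-0.015,-0.004,0],[-0.015,-0.004,0],[-0.015,-0.004,0],[-0.015,-0.003,0],[-0.01,-0.003,0],[-0.005,0,0],[0,0,0.005],[0,0,0.01],[0,0,0.016],[0,0,0.016],[0,0,0.016],[0,0,0.016],[0,0,0.016],[0,0,0.016],[0,0,0.01]],"twist":[[0,0,0],[0,0,0],[0,0,0],[0,0,0],[0,0,0],[0,0,0],[0,0,0],[0,0,0],[0,0,0],[0,0,0],[0,0,0],[0,0,0],[0,0,0],[0,0,0],[0,0,0],[0,0,0],[0,0,0],[0,0,0],[0,0,0],[0,0,0]]}' 0
python3 -m creep '{"delta_pos":[[0,0,0.005],[0,0,0],[0,0,0]],"twist":[[0,0,0],[0,0,0],[0,0,0]]}' 0
python3 l.py
```

```text
t: 17.88
ee_pos: [618.9, 22.0, 142.8]
orientation: [-2.69, -1.618, 0.005]
ft_force: [-0.0, -0.3, -0.2]
width: 0.4
grasp_force: 0.0
t: 18.13
ee_pos: [620.0, 21.6, 140.7]
orientation: [-2.692, -1.618, 0.001]
ft_force: [0.4, -0.2, 0.2]
width: 0.3
grasp_force: 0.0
TCP in tester -87.5 134.8 140.7 F [ 0.4 -0.2  0.2]
twist [-0.06 -0.    0.02] then shift [ -0.2  -2.5 -89.3] unrotated shift [ -0.2  -2.6 -89.3]
twist [-0.06 -0.    0.02] then shift [-0.2 -2.5  0.7] unrotated shift [-0.2 -2.5  0.7]
twist [-0.06 -0.    0.02] then shift [ -0.2 -99.5   0.7] unrotated shift [ -0.2 -99.5   0.8]
```

View pics/last.png

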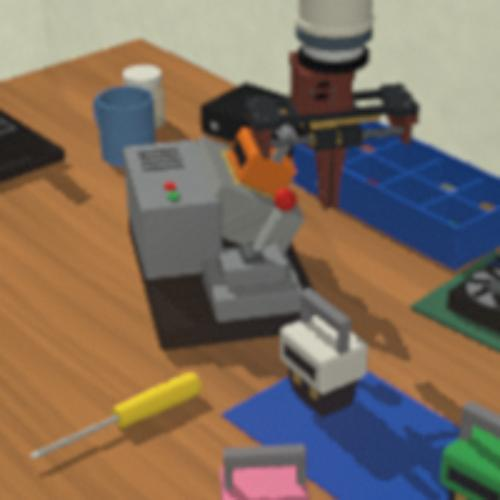

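The fingers (328,195) stand on the front side of the knob (285,198). The pack is flush in the bay at (262,165). I push towards the rear.

```bash
python3 -m creep '{"delta_pos":[[0,-0.002,0],[0,-0.004,0],[0,-0.005,0],[0,-0.005,0],[0,-0.005,0],[0,-0.005,0],[0,-0.005,0],[0,-0.005,0],[0,-0.005,0],[0,-0.005,0],[0,-0.005,0],[0,-0.005,0],[0,-0.005,0],[0,-0.005,0],[0,-0.005,0],[0,-0.005,0],[0,-0.005,0],[0,-0.005,0],[0,-0.003,0],[0,-0.002,0]],"twist":[[0,0,0],[0,0,0],[0,0,0],[0,0,0],[0,0,0],[0,0,0],[0,0,0],[0,0,0],[0,0,0],[0,0,0],[0,0,0],[0,0,0],[0,0,0],[0,0,0],[0,0,0],[0,0,0],[0,0,0],[0,0,0],[0,0,0],[0,0,0]]}' 0
python3 l.py
python3 -m creep '{"delta_pos":[[0,-0.002,0],[0,-0.002,0],[0,-0.002,0],[0,-0.002,0],[0,0,0]],"twist":[[0,0,0],[0,0,0],[0,0,0],[0,0,0],[0,0,0]]}' 0
python3 l.py
```

```text
t: 19.9
ee_pos: [538.8, 64.3, 140.7]
orientation: [-2.692, -1.618, 0.002]
ft_force: [0.4, -0.7, -0.6]
width: 0.1
grasp_force: 0.4
TCP in tester 4.3 135.2 140.7 F [ 0.4 -0.7 -0.6]
twist [-0.09  0.01  0.02] then shift [  0.2  89.3 -89.3] unrotated shift [  0.1  89.1 -89.5]
twist [-0.09  0.01  0.02] then shift [ 0.2 89.3  0.7] unrotated shift [ 0.2 89.3  0.5]
twist [-0.09  0.01  0.02] then shift [ 0.2 -7.7  0.7] unrotated shift [ 0.2 -7.7  0.7]
t: 20.42
ee_pos: [531.9, 68.0, 140.8]
orientation: [-2.692, -1.618, 0.001]
ft_force: [0.3, -0.0, 0.7]
width: 0.4
grasp_force: 0.0
TCP in tester 12.0 135.2 140.8 F [ 0.3 -0.   0.7]
twist [-0.08  0.01  0.01] then shift [  0.2  97.  -89.2] unrotated shift [  0.1  96.9 -89.4]
twist [-0.08  0.01  0.01] then shift [ 0.2 97.   0.8] unrotated shift [ 0.2 97.   0.6]
twist [-0.08  0.01  0.01] then shift [0.2 0.  0.8] unrotated shift [0.2 0.  0.8]
```

No stop force yet, so I continue until the stop shows.

```bash
python3 -m creep '{"delta_pos":[[0,-0.0015,0],[0,-0.0015,0],[0,-0.0015,0],[0,-0.0015,0],[0,0,0]],"twist":[[0,0,0],[0,0,0],[0,0,0],[0,0,0],[0,0,0]]}' 0
python3 l.py | head -1
```

```text
t: 20.93
ee_pos: [529.0, 69.8, 141.0]
orientation: [2.69, 1.618, 0.004]
ft_force: [8.7, -5.7, -6.4]
width: -0.0
grasp_force: 4.9
TCP in tester 15.5 134.9 141.0 F [ 8.7 -5.7 -6.4]
```

View pics/last.png

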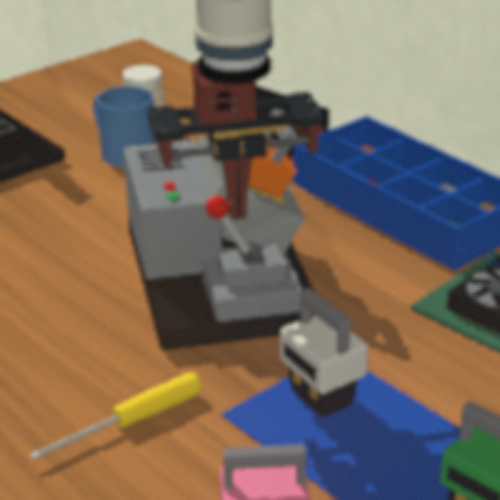

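The knob (217,207) is over at the rear and the force has risen to 12 N at the stop. I back off, rise, and verify.

```bash
python3 -m creep '{"delta_pos":[[0,0.004,0],[0,0.008,0],[0,0.01,0],[0,0.01,0],[0,0.008,0],[0,0,-0.01],[0,0,-0.02],[0,0,-0.02],[0,0,-0.02],[0,0,-0.02],[0,0,-0.02],[0,0,-0.01],[0,0.01,0],[0,0.02,0],[0,0.02,0],[0,0.01,0],[0,0,0],[0,0,0]],"twist":[[0,0,0],[0,0,0],[0,0,0],[0,0,0],[0,0,0],[0,0,0],[0,0,0],[0,0,0],[0,0,0],[0,0,0],[0,0,0],[0,0,0],[0,0,0],[0,0,0],[0,0,0],[0,0,0],[0,0,0],[0,0,0]]}' 0
python3 - <<'E'
from h import *
T=np.array([606,181.7,0]);w=np.deg2rad(152);xr=np.array([np.cos(w),np.sin(w),0]);Y=np.array([-xr[1],xr[0],0])
im,d=get_image("side");P=cloud("side",d);h=cv2.cvtColor(im,cv2.COLOR_RGB2HSV)
m=((h[...,0]<6)|(h[...,0]>174))&(h[...,1]>170);L=P-T;m&=(abs(L@Y-135)<30)&(P[...,2]>120)&(P[...,2]<190)
q=L[m];print('knob in tester',m.sum(),np.median(q@xr),np.median(q@Y),np.median(q[:,2]))
c=np.array([632.5,167.6,112]);Rb,X,Y2,Z=bay(c,152);D=P-c;b=(h[...,0]<18)&(h[...,0]>4)&(h[...,1]>150)&(abs(D@X)<50)&(abs(D@Y2)<60)&(D@Z>-10)&(D@Z<60)
print('orange Z range',b.sum(),np.percentile((D@Z)[b],[2,50,98]))
print(get_obs()['ft_force'].round(1))
E
```

```text
t: 22.53
ee_pos: [614.9, 23.4, 259.4]
orientation: [-2.692, -1.616, 0.004]
ft_force: [0.3, -0.2, -0.1]
width: 0.6
grasp_force: 0.0
knob in tester 47 39.027858751843254 141.90812725223353 158.14901260377326
orange Z range 429 [ 2.68211303 29.8999371  44.80351389]
[0.2 0.6 0.4]
```

The knob is at x = +39 mm, which is 1.0 rad (the stop). The pack is still flush and the robot is clear of everything.

```bash
python3 -c "
from workcell import *
print(close_job())"
```

```text
the job is handed in; nothing more can be done
None
```

The orange pack is plugged in flush and the lever is at its rear stop; the green and white packs were never touched, and I handed the job in at about 22.6 s, though it returned no verdict.

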